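# Reset an adjustable casting frame to the red length flag

## Task

Set the casting frame's sliding end wall to the red flag: nudge the yellow catch over to free the orange lever, squeeze the lever against the steel post, slide the blue carriage along until its white pointer stands about at the red flag, and let go so that the latch drops fully into the hidden notch nearest that flag and the lever springs right back. Leave the catch in its free position and do not disturb the things standing around the frame.

Things in the scene. Friction and masses are not known exactly. Their poses are not given: they have to be found in the camera images.
- frame: Casting frame fixed to the bench: plywood base 280 (x) x 380 (y) x 18 mm, origin at the centre of its underside; x points away from the robot, y along the rail, z up. Rail along y at x -60, top at z 48. White mould walls behind it (x -6 to 131, to z 73). A clear ledge hangs over the rail on two posts at x -24, y +-182.
- ledge_edge (a point): Lower front edge of the 12 mm clear plastic splash ledge, at its middle: x -74, z 211 in the frame; the ledge runs 190 mm to each side along y and 45 mm back. Handle and catch must be reached from the robot's side with the tool leaning back to the robot, fingers pointing down and forward, about 35 degrees from vertical (30 to 42 works).
- carriage (a joint): Position of the blue carriage along the rail (m), 0 in the notch where it starts, growing to the frame's +y, stops at +-0.078. Friction 1.5 N, about 6 N with the latch riding on the rail. With the lever home the latch holds it in a notch with about 1.5 mm of play each way. The notches (the start's and one near each flag, 30 mm or more apart) are inside the rail, out of sight.
- lever (a joint): Angle of the orange lever (rad): 0 home (latch fully in a notch), 0.22 squeezed to its stop. Above 0.14 the latch is clear. Let go between notches it rests on the rail at about 0.13, and drops in by itself once the carriage is pushed (by the post) over a notch. Needs 6 N at the pad to start, 9 N at the stop. Blocked near 0 while the catch is on.
- catch (a joint): Travel of the yellow catch (m): 0 = on (lever blocked), 0.012 = free, at its stop. It slides along the frame's -y over a sprung detent at mid travel; needs 3 to 6 N.
- handle_mid (a point): On the carriage, axes as the frame's: midway between the outer faces of post (+y side) and lever pad (-y side) with the lever home, at the pad's height: frame x -82, z 116, which is 32 mm above the carriage's flat top. Width over both: 50 mm home, 40 mm when the latch just clears, 34 mm fully squeezed; only the pad moves, towards the post.
- post (a point): Centre of the grip area on the post's outer face (facing +y), 25 mm to +y of handle_mid. The post is a steel bar fixed to the carriage, 10 mm thick (y), 22 mm wide, leaning 35 degrees back towards the robot, from the carriage's top to about 14 mm above this point.
- lever_pad (a point): Centre of the lever's orange pad, a round bar of 16 mm diameter, 32 mm long square to the lean; it moves with the lever (72 mm above its pivot). Its outer face lies 8 mm to -y.
- ridge (a point): Top centre of the catch's yellow ridge, 20 mm (x) by 6 mm (y), 7 mm above the carriage's flat top (top at z 84, 44 mm wide in x, its middle 4 mm behind the ridge's). It starts 85 mm to the -y side of handle_mid and moves 12 mm farther to -y. The flat top ends 30 mm beyond its start; there are 57 mm free between ridge and lever pad.
- pointer (a point): Tip of the white pointer on the carriage's front, 58 mm above the bench; moves with the carriage. handle_mid lies 3 mm to -y of it.
- flag_red: Red flag, a block 22 x 10 x 16 mm on the front of the base board with a small nose towards the rail; origin at the centre of its underside, axes as the frame's. Shows the wanted position of the pointer only roughly: the true notch lies within 7 mm of it along y, to either side.
- flag_yellow: Yellow flag, same shape, at another notch.
- flag_green: Green flag, same shape, at another notch.
- flag_white: White flag, same shape, at another notch.
- spray_can: Bystander: upright can with a blue label, 52 mm diameter, 150 mm tall; origin at the centre of its underside.
- tub: Bystander: open white tub, 96 mm wide, 105 mm tall; origin at the centre of its underside.
- plaster_foot: Bystander: plaster cast, block 90 x 45 x 30 mm with a round stump, 90 mm tall; origin at the centre of its underside.

How it is judged:
By the outcome, as a careful person would: the job done as asked, in the order asked, and still so for the second after the job is handed in, with the robot touching nothing.
It also fails if it takes over 48 s, if anything falls off the work surface, if the arm or the gripper's body presses on something with over 40 N, if the wrist force passes 120 N, or if a joint passes its speed limit or range.

## Robot

A 6-joint arm with a two-finger parallel gripper is mounted at the origin on the work surface. World frame = base frame: x ahead of the robot, y to its left, z up, the work surface at z = 0. Lengths are in m, angles in rad, forces in N, time in s.
With the tool pointing down it reaches from about 0.325 to 0.775 m from the base axis. Payload 9.3 kg.
Tool frame: the origin (TCP) lies on the centre line of the jaws, within the pads' length; the fingertips stand 22 mm ahead of it and the grasp point (between the pads) lies 3 mm ahead of it; z points along the fingers, x is the direction in which the jaws open and shut, and the axes are right-handed (so a half turn about z gives the same grasp; the last joint's range is limited). The gripper opens to 85 mm and grips with 20 to 120 N. Pads are 22 mm wide; open, the fingers measure 114 mm over their backs; the gripper's body (76 mm by 85 mm) begins 54 mm behind the grasp point. The pads swing forward as they close: fully open they stand 13 mm farther back than shut.
Start: joints at [0.95, 0.259, 0.021, 1.334, 0, 1.418], TCP at [0.248, 0.491, 0.253] pointing down, gripper open.
Joint ranges: [-3.04, 3.04], [-0.91, 1.82], [-1.04, 1.36], [-1.92, 1.95], [-1.52, 1.45], [-3.14, 3.14]. Speed limits (rad/s): [2.22, 2.22, 2.79, 3.14, 3.14, 3.14].

## Interface

Orientations are given as a unit quaternion [w, x, y, z].
In Python, from station import bot, cams gives the robot as it stands.
- The arm moves only by the tool servo_tool, never from a script. Its arguments are lists of equal length, an entry for each row: "grip": the closure, from 0 (fully open) to 1 (shut); "dp": the shift along the tool's x, y, z as a fraction of full scale, a list of three; "angular": the turn, a rotation vector about the tool's x, y, z as a fraction of full scale, a list of three. A call has 1 to 5 rows; each row is the pose to reach, as a shift and turn from the pose commanded when the call began, along the tool's axes at that moment, turning the shorter way round; what a row does not reach only later rows make up. Full scale, the value 1, is 100 cm for a shift and 2 pi rad for a turn. A row lasts 1/12 s, in which the tool goes at most 41.7 mm and 7.16 degrees, less where a joint would pass 70% of its speed; a pose out of reach is approached as far as the arm can. A call with a number of a shift or a turn outside -1 to 1 is refused whole. A call with a gripper value outside its range is refused whole. The fingers move at their own pace and stop on an object; "newtons" is the grip in N (left out, the last holds). Time passes only in rows, so rows that repeat a pose let the fingers close. It gives the time, the measured TCP pose, the force and the opening at its end, in the units of the state.
- bot.sense(): the state, without advancing time (a new reading comes with each control period).
- cams.get_image(name): name is "scene" or "top" or "wrist"; returns the picture (384x512x3 uint8, blue, green, red); there is no depth.
- cams.camera_info(name): a dict with "fx", "fy", "cx", "cy" (pixels), "origin" and "rotation" of the camera in the world. Camera axes: x right, y down, z forward; pixel columns grow to the right and rows downward; lengths in m; the calibration is good to about 2 mm. A picture is of the moment at which its call begins: read the wrist's pose just before it. camera_info takes no time and is no camera call; for the wrist camera it gives the pose at the moment of the call.
- bot.hand_in(): hands the job in, once; it reports no verdict.
The state is a dict: "time_s": time; "joint_positions": joint angles; "qd": joint speeds; "tau": joint torques, N m; "tcp_pos": TCP position; "ee_rot": TCP orientation; "contact_force": force on the tool from outside, world axes, zero at the start; "moment": the same for the moment, N m; "gripper_width": finger opening in m.
Only numpy, scipy, OpenCV 4.12 (cv2) and the standard library are available. Lean on these libraries where they do the work, as an engineer would, in place of code of your own. Each camera call takes 0.05 s, during which the arm holds its last target. There are 200 camera calls.

## Working session

There is one attempt and no reset: what is moved stays moved. The work goes in short steps, Python scripts to look and compute and a tool call to move; the robot and the scene stay as the last step left them, time stands still between calls to the robot, and variables do not carry over. Pictures are saved under pics/ and viewed, about 8 in all and at most 12, crops included, and the job is handed in when it is done.

Besides the shell and the picture viewer there is one more tool, called by a JSON object that holds its "method" and its "body", one argument or row to a line. servo_tool: Moves the arm, as the interface text tells. Shift numbers are shares of 100 cm and turn numbers shares of 2 pi rad, none past 1 either way. Its arguments: {"type":"object","properties":{"grip":{"type":"array"},"dp":{"type":"array"},"angular":{"type":"array"},"newtons":{"type":"number"}},"required":["grip","dp","angular"]}

```bash
mkdir -p pics; ls; python3 - <<'E'
from station import bot,cams
import cv2
s=bot.sense();print(s)
for n in("scene","top"):
    cv2.imwrite(f"pics/{n}0.png",cams.get_image(n));print(n,cams.camera_info(n))
E
```

```text
pics
{'time_s': 0.0, 'joint_positions': array([9.50361034e-01, 2.59186032e-01, 2.06724014e-02, 1.33371464e+00,
       9.84206082e-06, 1.41821757e+00]), 'qd': array([-0.00080697, -0.00126207, -0.00015437,  0.00036088,  0.00033086,
       -0.00059168]), 'tau': array([-7.24226447e-04, -5.55646741e+01,  3.44531608e+01,  1.37243702e-02,
       -1.63745212e-04, -1.14236803e-05]), 'tcp_pos': array([0.24785299, 0.49065599, 0.25263434]), 'ee_rot': array([ 2.73546884e-04,  8.51755090e-01,  5.23939648e-01, -6.61674803e-04]), 'contact_force': array([-0.34079284,  0.02858109,  0.12926722]), 'moment': array([0.01692106, 0.01277958, 0.03446692]), 'gripper_width': 0.08541442534639282}
scene {'fx': 371.29521041059087, 'fy': 371.29521041059087, 'cx': 262.16020980464117, 'cy': 185.42024958765748, 'origin': array([1.25348997, 0.34517919, 0.64694394]), 'rotation': array([-0.23736864,  0.45473889,  0.75337672, -0.41145132])}
top {'fx': 407.6069686024634, 'fy': 407.6069686024634, 'cx': 253.791757749151, 'cy': 195.43905044805425, 'origin': array([0.47317912, 0.01048602, 1.02375146]), 'rotation': array([ 0.04792064, -0.69822809,  0.71271194, -0.04714697])}
```

View pics/top0.png

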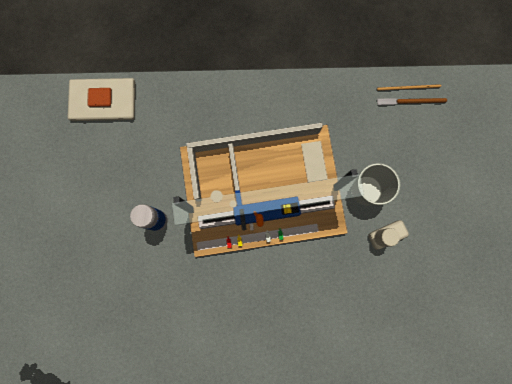

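View pics/scene0.png

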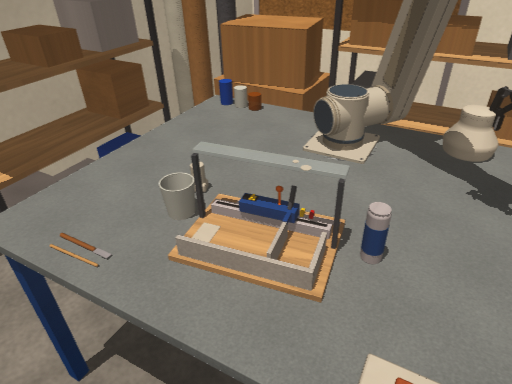

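The top view shows the frame around (263,192), the blue carriage at (267,211), flags along row 240 (red 229, yellow 240, white 268, green 281). Can, tub and plaster foot stand to the sides. I'll zoom in.

```bash
python3 - <<'E'
import cv2
im=cv2.imread("pics/top0.png")
c=im[186:260,182:350]
cv2.imwrite("pics/c1.png",cv2.resize(c,None,fx=4.7,fy=4.7,interpolation=cv2.INTER_CUBIC))
E
```

```text
(no output)
```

View pics/c1.png

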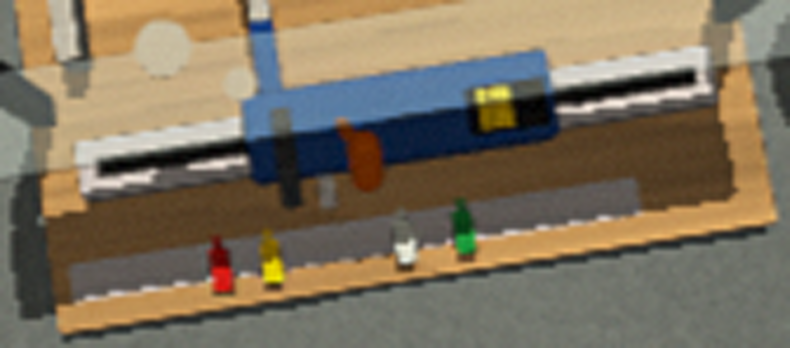

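The crop (×4.7, offset 182,186) shows the pointer tip near (326,205), the red flag near (222,275), the ridge at (495,108), the post's top at (292,200), the pad at (367,165), and base front corners at (65,333) and (775,218).

```bash
cat > h.py <<'E'
import numpy as np,cv2
from scipy.spatial.transform import Rotation as R
from station import bot,cams
def rot(q): return R.from_quat(np.r_[q[1:],q[0]])
def ray(ci,uv):
    d=np.array([(uv[0]-ci["cx"])/ci["fx"],(uv[1]-ci["cy"])/ci["fy"],1]); return rot(ci["rotation"]).apply(d)
def at_z(ci,uv,z):
    d=ray(ci,uv);o=ci["origin"];return o+d*(z-o[2])/d[2]
def proj(ci,p):
    c=rot(ci["rotation"]).inv().apply(np.asarray(p)-ci["origin"]);return np.array([ci["fx"]*c[...,0]/c[...,2]+ci["cx"],ci["fy"]*c[...,1]/c[...,2]+ci["cy"]]).T
E
python3 - <<'E'
from h import *
ci=cams.camera_info("top")
f=lambda u,v:(182+u/4.7-.4,186+v/4.7-.4)
P={"FL":(f(65,333),.01),"FR":(f(775,218),.01),"pointer":(f(326,205),.058),"red":(f(222,280),.034),"yel":(f(271,273),.034),"white":(f(404,258),.034),"green":(f(464,246),.034),"ridge":(f(495,108),.091),"pad":(f(367,165),.116),"posttop":(f(292,195),.128),"BL":((181,149),.018),"BR":((327,127),.018),"can":((147,217),.15),"tub":((379,184),.105),"foot":((390,237),.09),
"carrBL":(f(245,100),.084),"carrFL":(f(255,182),.06),"carrBR":(f(545,50),.084),"carrFR":(f(555,133),.084)}
W={k:at_z(ci,*v) for k,v in P.items()}
for k,v in W.items():print(k,v.round(4))
d=W["FL"]-W["FR"];print(np.linalg.norm(d[:2]),np.degrees(np.arctan2(-d[0],d[1])))
d=W["BL"]-W["BR"];print(np.linalg.norm(d[:2]),np.degrees(np.arctan2(-d[0],d[1])))
E
```

```text
FL [0.4619 0.1569 0.01  ]
FR [ 0.5143 -0.2176  0.01  ]
pointer [0.5235 0.0185 0.058 ]
red [0.4874 0.0728 0.034 ]
yel [0.4905 0.0476 0.034 ]
white [ 0.4967 -0.0208  0.034 ]
green [ 0.5022 -0.0518  0.034 ]
ridge [ 0.5674 -0.0653  0.091 ]
pad [ 0.539  -0.0017  0.116 ]
posttop [0.5248 0.0337 0.128 ]
BL [0.7317 0.1919 0.018 ]
BR [ 0.7813 -0.1798  0.018 ]
can [0.5495 0.2407 0.15  ]
tub [ 0.618  -0.2759  0.105 ]
foot [ 0.4976 -0.2981  0.09  ]
carrBL [0.5746 0.0573 0.084 ]
carrFL [0.5356 0.054  0.06  ]
carrBR [ 0.5964 -0.0915  0.084 ]
carrFR [ 0.5551 -0.095   0.084 ]
0.37814831644413294 7.961252753976421
0.37499747096737684 7.605828349787026
```

```bash
cat >> h.py <<'E'
YAW=np.radians(7.8); C=np.array([.6223,-.0122,0])
def setf(c,y):
    global C,YAW; C=np.array(c);YAW=y
def Rf(): return R.from_euler('z',YAW)
def toF(p): return Rf().inv().apply(np.asarray(p)-C)
def toW(p): return Rf().apply(np.asarray(p))+C
L=np.radians(35)
def Rt(): return Rf()*R.from_matrix(np.array([[0,np.cos(L),np.sin(L)],[1,0,0],[0,np.sin(L),-np.cos(L)]]))
def go(pF,ahead=0.):
    """move so that the point `ahead` m in front of TCP is at frame point pF"""
    s=bot.sense();Rc=rot(s["ee_rot"]);T=Rt();t=toW(pF)-T.apply([0,0,ahead])
    d=Rc.inv().apply(t-s["tcp_pos"]);a=(Rc.inv()*T).as_rotvec()
    print("dp",d.round(4),"ang",(a/2/np.pi).round(5),"mm",round(np.linalg.norm(d)*1e3),"deg",np.degrees(np.linalg.norm(a)).round(1))
def st():
    s=bot.sense();print("t",round(s["time_s"],2),"tcpF",toF(s["tcp_pos"]).round(4),"F(frame)",Rf().inv().apply(s["contact_force"]).round(1),"w",round(s["gripper_width"],4))
E
python3 - <<'E'
from h import *
for n,p in dict(FL=[.4619,.1569,.01],FR=[.5143,-.2176,.01],BL=[.7317,.1919,.018],BR=[.7813,-.1798,.018],pointer=[ 0.5235,0.0185,.058],red=[ 0.4874,0.0728,.034],yel=[ 0.4905,0.0476,.034],white=[ 0.4967,-0.0208,.034],green=[.5022,-.0518,.034],ridge=[.5674,-.0653,.091],pad=[.539,-.0017,.116],post=[.5248,.0337,.128],cBL=[.5746,.0573,.084],cBR=[.5964,-.0915,.084],cFR=[.5551,-.095,.084]).items(): print(n,toF(p).round(4))
go([-.085,0.01,.116],-.09)
E
```

```text
FL [-0.136   0.1893  0.01  ]
FR [-0.1349 -0.1888  0.01  ]
BL [0.1361 0.1874 0.018 ]
BR [ 0.1348 -0.1876  0.018 ]
pointer [-0.0937  0.0438  0.058 ]
red [-0.1221  0.1025  0.034 ]
yel [-0.1225  0.0771  0.034 ]
white [-0.1256  0.0085  0.034 ]
green [-0.1244 -0.0229  0.034 ]
ridge [-0.0616 -0.0452  0.091 ]
pad [-0.0811  0.0217  0.116 ]
post [-0.0904  0.0587  0.128 ]
cBL [-0.0378  0.0753  0.084 ]
cBR [-0.0364 -0.0751  0.084 ]
cFR [-0.0778 -0.0729  0.084 ]
dp [-0.2905  0.5279  0.2107] ang [-0.0943   0.02952 -0.09301] mm 638 deg 48.9
```

```bash
python3 - <<'E'
from h import *
go([-.085,0.0,.116],.13)
E
```

```text
dp [-0.3706  0.4296  0.0306] ang [-0.0943   0.02952 -0.09301] mm 568 deg 48.9
```

{"method": "servo_tool", "body": {
  "grip": [0,0,0,0,0],
  "dp": [
    [-0.37,0.43,0.03],
    [-0.37,0.43,0.03],
    [-0.37,0.43,0.03],
    [-0.37,0.43,0.03],
    [-0.37,0.43,0.03]
  ],
  "angular": [
    [0,0,0],
    [0,0,0],
    [0,0,0],
    [0,0,0],
    [0,0,0]
  ]
}}

```text
time_s: 0.52
tcp_pos: [0.3275, 0.2969, 0.2419]
ee_rot: [0.0, 0.852, 0.524, -0.0]
contact_force: [1.7, 0.9, -0.5]
gripper_width: 0.0856
```

{"method": "servo_tool", "body": {
  "grip": [0,0,0,0,0],
  "dp": [
    [-0.234,0.272,0.019],
    [-0.234,0.272,0.019],
    [-0.234,0.272,0.019],
    [-0.234,0.272,0.019],
    [-0.234,0.272,0.019]
  ],
  "angular": [
    [0,0,0],
    [0,0,0],
    [0,0,0],
    [0,0,0],
    [0,0,0]
  ]
}}

```text
time_s: 0.93
tcp_pos: [0.4072, 0.1045, 0.2312]
ee_rot: [0.0, 0.852, 0.524, 0.0]
contact_force: [1.5, 0.3, 0.7]
gripper_width: 0.0854
```

```bash
python3 - <<'E'
from h import *
st();go([-.085,0.0,.116],.13)
E
```

```text
t 0.93 tcpF [-0.1972  0.1448  0.2312] F(frame) [1.6 0.1 0.7] w 0.0854
dp [-0.0978  0.1132  0.0087] ang [-0.09419  0.02933 -0.09306] mm 150 deg 48.8
```

{"method": "servo_tool", "body": {
  "grip": [0,0,0,0,0],
  "dp": [
    [-0.02,0.023,-0.01],
    [-0.04,0.045,-0.005],
    [-0.06,0.068,0],
    [-0.08,0.09,0.005],
    [-0.098,0.113,0.009]
  ],
  "angular": [
    [-0.0942,0.0293,-0.0931],
    [-0.0942,0.0293,-0.0931],
    [-0.0942,0.0293,-0.0931],
    [-0.0942,0.0293,-0.0931],
    [-0.0942,0.0293,-0.0931]
  ]
}}

```text
time_s: 1.35
tcp_pos: [0.4636, -0.033, 0.2225]
ee_rot: [0.15, 0.698, 0.68, 0.169]
contact_force: [0.3, 0.6, 0.3]
gripper_width: 0.0852
```

```bash
python3 - <<'E'
from h import *
st();go([-.085,0.0,.116],.13)
E
```

```text
t 1.35 tcpF [-0.16    0.0009  0.2225] F(frame) [0.4 0.6 0.3] w 0.0852
dp [-0.0008  0.0006  0.0002] ang [-0.02435  0.00796 -0.02385] mm 1 deg 12.6
```

{"method": "servo_tool", "body": {
  "grip": [0.5,1,1,1],
  "dp": [
    [0,0,0],
    [0,0,0],
    [0,0,0],
    [0,0,0]
  ],
  "angular": [
    [-0.0243,0.008,-0.0238],
    [-0.0243,0.008,-0.0238],
    [-0.0243,0.008,-0.0238],
    [-0.0243,0.008,-0.0238]
  ]
}}

```text
time_s: 1.68
tcp_pos: [0.4631, -0.0325, 0.222]
ee_rot: [0.194, 0.632, 0.716, 0.225]
contact_force: [0.7, -0.6, -0.6]
gripper_width: 0.0388
```

```bash
python3 - <<'E'
from h import *
st();go([-.085,0.0,.116],.13)
print(cams.camera_info("wrist"))
im=cams.get_image("wrist");cv2.imwrite("pics/w0.png",cv2.resize(im,None,fx=1.56,fy=1.56,interpolation=cv2.INTER_CUBIC))
E
```

```text
t 1.68 tcpF [-0.1605  0.0014  0.222 ] F(frame) [ 0.6 -0.7 -0.6] w 0.0388
dp [-0.0014  0.0011  0.0001] ang [-0.00116  0.00011 -0.00167] mm 2 deg 0.7
{'fx': 297.26827393248044, 'fy': 297.26827393248044, 'cx': 258.9005091463551, 'cy': 186.44908797179642, 'origin': array([ 0.33826163, -0.04847639,  0.2826417 ]), 'rotation': array([0.28010694, 0.59892241, 0.67811531, 0.32092316])}
```

View pics/w0.png

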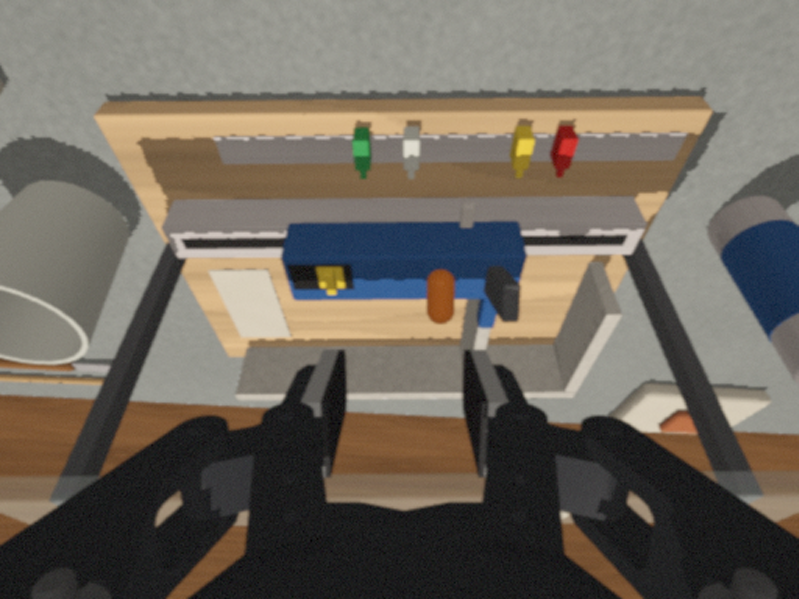

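The wrist picture shows everything from the robot's side: base top-front corners (98,117) and (712,108), pointer tip (467,206), ridge (332,279), pad (440,295), red flag block (567,147), yellow (523,147). The ledge is clear of the work.

```bash
python3 - <<'E'
from h import *
ci=cams.camera_info("wrist")
f=lambda u,v:((u+.5)/1.56-.5,(v+.5)/1.56-.5)
for k,u,v,z in [("FL",712,108,.018),("FR",98,117,.018),("FLb",704,94,0),("FRb",106,101,0),("pointer",467,206,.058),("red",567,140,.034),("rednose",563,173,.03),("yel",524,140,.034),("white",411,142,.034),("green",362,142,.034),("ridge",332,276,.091),("padtop",439,277,.13),("cFL",521,224,.084),("cFR",288,226,.084),("cBL",523,277,.084),("cBR",293,297,.084)]:
    print(k,toF(at_z(ci,f(u,v),z)).round(4))
for k,p in dict(ridge=[-.064,-.0447,.091],mid=[-.082,.0403,.116],post=[-.082,.0653,.116],pad=[-.082,.0233,.116],ptr=[-.092,.0433,.058],red=[-.125,.1025,.034]).items(): print(k,(1.56*proj(ci,toW(p))).round())
im=cams.get_image("wrist")
hsv=cv2.cvtColor(im,cv2.COLOR_BGR2HSV)
cv2.imwrite("pics/w1.png",cv2.resize(im[125:215,170:350],None,fx=4.4,fy=4.4,interpolation=cv2.INTER_CUBIC))
E
```

```text
FL [-0.1371  0.1899  0.018 ]
FR [-0.1355 -0.1861  0.018 ]
FLb [-0.1365  0.1927  0.    ]
FRb [-0.1362 -0.1881  0.    ]
pointer [-0.0959  0.041   0.058 ]
red [-0.1263  0.1008  0.034 ]
rednose [-0.0993  0.1062  0.03  ]
yel [-0.1266  0.0747  0.034 ]
white [-0.1261  0.0063  0.034 ]
green [-0.1264 -0.0234  0.034 ]
ridge [-0.0684 -0.0437  0.091 ]
padtop [-0.111   0.0191  0.13  ]
cFL [-0.1041  0.0689  0.084 ]
cFR [-0.1043 -0.0651  0.084 ]
cBL [-0.0578  0.0787  0.084 ]
cBR [-0.0392 -0.0749  0.084 ]
ridge [331. 280.]
mid [472. 292.]
post [516. 291.]
pad [442. 292.]
ptr [470. 210.]
red [569. 142.]
```

View pics/w1.png

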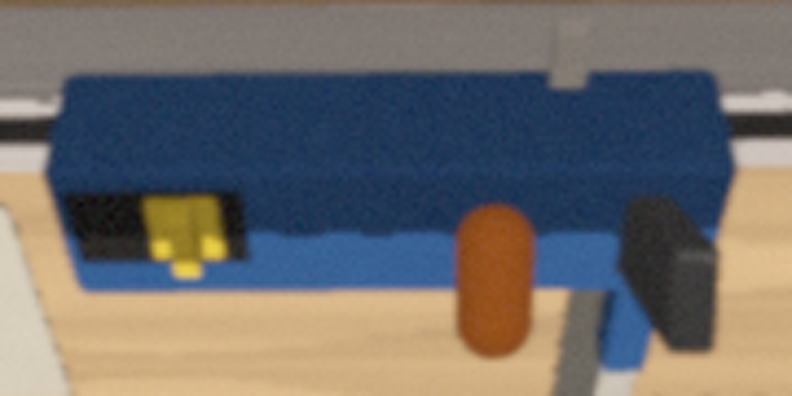

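```bash
python3 - <<'E'
from h import *
st();go([-.061,-.013,.093],.052);go([-.061,-.013,.093],.022)
E
```

```text
t 1.78 tcpF [-0.1593  0.0017  0.2228] F(frame) [-0.1 -0.  -0.1] w 0.0229
dp [-0.0147  0.0069  0.1106] ang [-0.00101  0.      -0.00131] mm 112 deg 0.6
dp [-0.0147  0.0071  0.1406] ang [-0.00101  0.      -0.00131] mm 142 deg 0.6
```

{"method": "servo_tool", "body": {
  "grip": [1,1,1,1,1],
  "dp": [
    [-0.015,0.007,0.02],
    [-0.015,0.007,0.05],
    [-0.015,0.007,0.08],
    [-0.015,0.007,0.1],
    [-0.015,0.007,0.115]
  ],
  "angular": [
    [-0.001,0,-0.0013],
    [-0.001,0,-0.0013],
    [-0.001,0,-0.0013],
    [-0.001,0,-0.0013],
    [-0.001,0,-0.0013]
  ]
}}

```text
time_s: 2.2
tcp_pos: [0.5377, -0.0362, 0.1298]
ee_rot: [0.197, 0.626, 0.719, 0.227]
contact_force: [0.1, -0.4, -0.4]
gripper_width: -0.0003
```

{"method": "servo_tool", "body": {
  "grip": [1,1,1,1,1],
  "dp": [
    [0,0,0.008],
    [0,0,0.014],
    [0,0,0.02],
    [0,0,0.024],
    [0,0,0.024]
  ],
  "angular": [
    [0,0,0],
    [0,0,0],
    [0,0,0],
    [0,0,0],
    [0,0,0]
  ]
}}

```text
time_s: 2.62
tcp_pos: [0.5503, -0.0351, 0.1119]
ee_rot: [0.198, 0.626, 0.719, 0.227]
contact_force: [0.5, -0.4, -0.0]
gripper_width: -0.0003
```

```bash
python3 - <<'E'
from h import *
st();go([-.061,-.013,.093],.022)
im=cams.get_image("wrist");cv2.imwrite("pics/w2.png",cv2.resize(im,None,fx=1.56,fy=1.56,interpolation=cv2.INTER_CUBIC))
E
```

```text
t 2.62 tcpF [-0.0744 -0.013   0.1119] F(frame) [ 0.4 -0.5 -0. ] w -0.0003
dp [-0.      0.0001  0.0012] ang [ 0.00018 -0.00013  0.00028] mm 1 deg 0.1
```

View pics/w2.png

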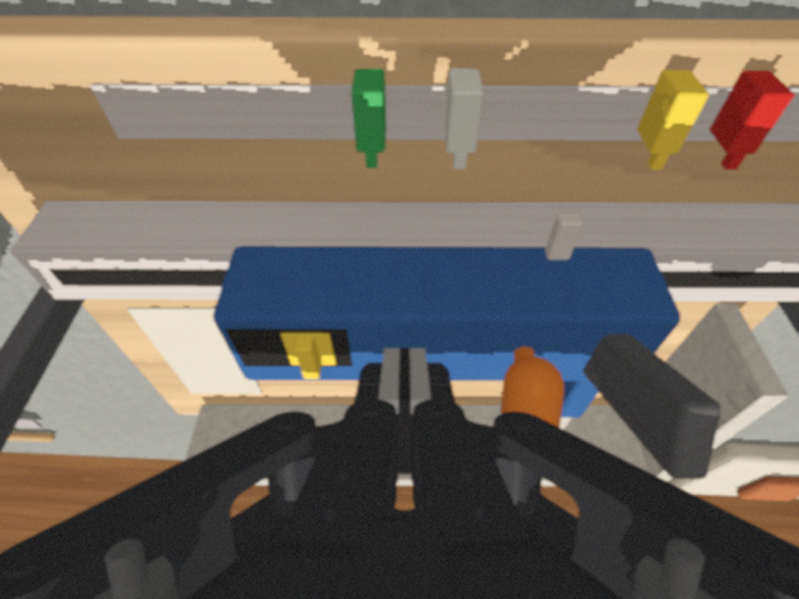

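The picture shows the closed tips at (405,348) over the carriage's top, between the ridge (312,355) and the pad (530,385). I'll push towards −y.

{"method": "servo_tool", "body": {
  "grip": [1,1,1,1,1],
  "dp": [
    [-0.006,-0.001,0.0012],
    [-0.012,-0.001,0.0012],
    [-0.016,-0.001,0.0012],
    [-0.019,-0.001,0.0012],
    [-0.021,-0.001,0.0012]
  ],
  "angular": [
    [0,0,0],
    [0,0,0],
    [0,0,0],
    [0,0,0],
    [0,0,0]
  ]
}}

```text
time_s: 3.08
tcp_pos: [0.5529, -0.0569, 0.1108]
ee_rot: [0.198, 0.626, 0.719, 0.227]
contact_force: [-0.2, -0.9, -0.7]
gripper_width: -0.0002
```

{"method": "servo_tool", "body": {
  "grip": [1,1,1,1,1],
  "dp": [
    [-0.001,0,0],
    [-0.002,0,0],
    [-0.003,0,0],
    [-0.004,0,0],
    [-0.005,0,0]
  ],
  "angular": [
    [0,0,0],
    [0,0,0],
    [0,0,0],
    [0,0,0],
    [0,0,0]
  ]
}}

```text
time_s: 3.5
tcp_pos: [0.5534, -0.0608, 0.1104]
ee_rot: [0.198, 0.626, 0.719, 0.227]
contact_force: [-0.1, 2.4, 1.3]
gripper_width: 0.0003
```

```bash
python3 - <<'E'
from h import *
st()
E
```

```text
t 3.5 tcpF [-0.0749 -0.0388  0.1104] F(frame) [0.2 2.4 1.3] w 0.0003
```

{"method": "servo_tool", "body": {
  "grip": [1,1,1,1,1],
  "dp": [
    [-0.001,0,0],
    [-0.002,0,0],
    [-0.003,0,0],
    [-0.004,0,0],
    [-0.005,0,0]
  ],
  "angular": [
    [0,0,0],
    [0,0,0],
    [0,0,0],
    [0,0,0],
    [0,0,0]
  ]
}}

```text
time_s: 3.92
tcp_pos: [0.554, -0.0651, 0.1103]
ee_rot: [0.197, 0.626, 0.719, 0.228]
contact_force: [-0.9, 4.4, 1.1]
gripper_width: -0.0002
```

{"method": "servo_tool", "body": {
  "grip": [1,1,1,1,1],
  "dp": [
    [-0.001,0,0],
    [-0.002,0,0],
    [-0.003,0,0],
    [-0.003,0,0],
    [-0.003,0,0]
  ],
  "angular": [
    [0,0,0],
    [0,0,0],
    [0,0,0],
    [0,0,0],
    [0,0,0]
  ]
}}

```text
time_s: 4.33
tcp_pos: [0.5547, -0.0693, 0.1105]
ee_rot: [0.198, 0.626, 0.719, 0.227]
contact_force: [1.4, 0.5, -0.4]
gripper_width: -0.0
```

```bash
python3 - <<'E'
from h import *
st()
E
```

```text
t 4.33 tcpF [-0.0747 -0.0474  0.1105] F(frame) [ 1.4  0.3 -0.4] w -0.0
```

{"method": "servo_tool", "body": {
  "grip": [1,1,1,1,1],
  "dp": [
    [-0.001,0,0],
    [-0.002,0,0],
    [-0.0025,0,0],
    [-0.003,0,0],
    [-0.003,0,0]
  ],
  "angular": [
    [0,0,0],
    [0,0,0],
    [0,0,0],
    [0,0,0],
    [0,0,0]
  ]
}}

```text
time_s: 4.75
tcp_pos: [0.555, -0.0719, 0.1105]
ee_rot: [0.198, 0.626, 0.719, 0.227]
contact_force: [0.1, 0.1, -0.9]
gripper_width: 0.0001
```

```bash
python3 - <<'E'
from h import *
st()
im=cams.get_image("wrist");cv2.imwrite("pics/w3.png",cv2.resize(im[150:290,120:370],None,fx=3.2,fy=3.2,interpolation=cv2.INTER_CUBIC))
E
```

```text
t 4.75 tcpF [-0.0748 -0.0501  0.1105] F(frame) [ 0.1  0.1 -0.9] w 0.0001
```

View pics/w3.png

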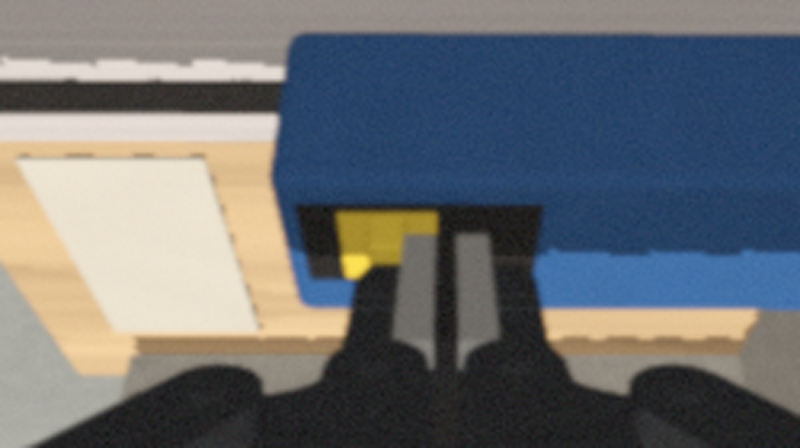

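The catch plate is now at (336–440, 210–275) of the crop, about 10–11 mm along; push to its stop.

{"method": "servo_tool", "body": {
  "grip": [1,1,1,1,1],
  "dp": [
    [-0.001,0,0],
    [-0.0015,0,0],
    [-0.002,0,0],
    [-0.002,0,0],
    [-0.002,0,0]
  ],
  "angular": [
    [0,0,0],
    [0,0,0],
    [0,0,0],
    [0,0,0],
    [0,0,0]
  ]
}}

```text
time_s: 5.22
tcp_pos: [0.5551, -0.0731, 0.1104]
ee_rot: [0.197, 0.626, 0.719, 0.228]
contact_force: [-1.2, 5.2, 2.1]
gripper_width: -0.0002
```

{"method": "servo_tool", "body": {
  "grip": [1,1,1],
  "dp": [
    [-0.001,0,0],
    [-0.001,0,0],
    [-0.001,0,0]
  ],
  "angular": [
    [0,0,0],
    [0,0,0],
    [0,0,0]
  ]
}}

```text
time_s: 5.47
tcp_pos: [0.5551, -0.0735, 0.1103]
ee_rot: [0.197, 0.626, 0.72, 0.228]
contact_force: [-0.1, 8.6, 1.6]
gripper_width: 0.0003
```

```bash
python3 - <<'E'
from h import *
st()
E
```

```text
t 5.47 tcpF [-0.0749 -0.0516  0.1103] F(frame) [1.1 8.6 1.6] w 0.0003
```

{"method": "servo_tool", "body": {
  "grip": [1,1,1,1,1],
  "dp": [
    [0.005,0,0],
    [0.005,0,-0.01],
    [0.008,0,-0.045],
    [0.02,0,-0.085],
    [0.04,0,-0.11]
  ],
  "angular": [
    [0,0,0],
    [0,0,0],
    [0,0,0],
    [0,0,0],
    [0,0,0]
  ]
}}

```text
time_s: 5.88
tcp_pos: [0.4866, -0.0449, 0.2026]
ee_rot: [0.199, 0.627, 0.719, 0.227]
contact_force: [0.5, 0.5, 0.7]
gripper_width: 0.0003
```

```bash
python3 - <<'E'
from h import *
st();go([-.082,.048,.116],.083)
im=cams.get_image("wrist");cv2.imwrite("pics/w4.png",cv2.resize(im[100:260,120:400],None,fx=2.85,fy=2.85,interpolation=cv2.INTER_CUBIC))
E
```

```text
t 5.88 tcpF [-0.1388 -0.014   0.2026] F(frame) [0.6 0.4 0.7] w 0.0003
dp [ 0.0621 -0.0031  0.0204] ang [0.00029 0.00026 0.00014] mm 65 deg 0.1
```

View pics/w4.png

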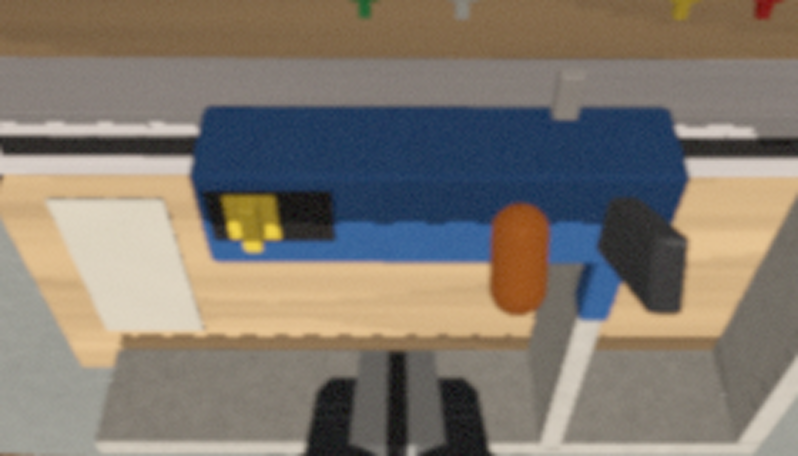

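The catch ridge (252,222) is now at the left end of its slot, i.e. free. Next the handle: pad (520,258), post (650,255).

{"method": "servo_tool", "body": {
  "grip": [0,0,0,0,0],
  "dp": [
    [0.03,-0.003,0],
    [0.062,-0.003,0.01],
    [0.062,-0.003,0.02],
    [0.062,-0.003,0.02],
    [0.062,-0.003,0.02]
  ],
  "angular": [
    [0,0,0],
    [0,0,0],
    [0,0,0],
    [0,0,0],
    [0,0,0]
  ]
}}

```text
time_s: 6.35
tcp_pos: [0.4876, 0.019, 0.1822]
ee_rot: [0.198, 0.626, 0.72, 0.227]
contact_force: [-0.5, 0.1, 1.2]
gripper_width: 0.0605
```

```bash
python3 - <<'E'
from h import *
st();go([-.082,.048,.116],.003)
E
```

```text
t 6.35 tcpF [-0.1292  0.0492  0.1822] F(frame) [-0.4  0.2  1.2] w 0.0605
dp [-0.0013  0.0006  0.0783] ang [ 9.0e-05 -1.7e-04  4.4e-04] mm 78 deg 0.2
```

{"method": "servo_tool", "body": {
  "grip": [0,0,0,0,0],
  "dp": [
    [-0.001,0,0],
    [-0.001,0,0],
    [-0.001,0,0],
    [-0.001,0,0.01],
    [-0.001,0,0.02]
  ],
  "angular": [
    [0,0,0],
    [0,0,0],
    [0,0,0],
    [0,0,0],
    [0,0,0]
  ]
}}

```text
time_s: 6.77
tcp_pos: [0.4997, 0.0183, 0.1666]
ee_rot: [0.199, 0.627, 0.718, 0.227]
contact_force: [0.3, 0.5, -0.5]
gripper_width: 0.0857
```

{"method": "servo_tool", "body": {
  "grip": [0,0,0,0,0],
  "dp": [
    [0,0,0.015],
    [0,0,0.03],
    [0,0,0.045],
    [0,0,0.058],
    [0,0,0.058]
  ],
  "angular": [
    [0,0,0],
    [0,0,0],
    [0,0,0],
    [0,0,0],
    [0,0,0]
  ]
}}

```text
time_s: 7.18
tcp_pos: [0.5325, 0.0232, 0.1167]
ee_rot: [0.197, 0.627, 0.719, 0.226]
contact_force: [0.1, -0.1, -0.6]
gripper_width: 0.0857
```

```bash
python3 - <<'E'
from h import *
st()
go([-.082,.048,.116],.003)
E
```

```text
t 7.18 tcpF [-0.0841  0.0473  0.1167] F(frame) [ 0.1 -0.1 -0.6] w 0.0857
dp [ 0.0007  0.0013 -0.0012] ang [-1.9e-04 -1.2e-04  3.0e-05] mm 2 deg 0.1
```

{"method": "servo_tool", "body": {
  "grip": [0.4,0.5,0.6,0.7,0.8],
  "dp": [
    [0,0,0],
    [0,0,0],
    [0,0,0],
    [0,0,0],
    [0,0,0]
  ],
  "angular": [
    [0,0,0],
    [0,0,0],
    [0,0,0],
    [0,0,0],
    [0,0,0]
  ],
  "newtons": 30
}}

```text
time_s: 7.6
tcp_pos: [0.5331, 0.0228, 0.1209]
ee_rot: [0.2, 0.626, 0.718, 0.228]
contact_force: [-3.2, -2.1, 7.6]
gripper_width: 0.0333
```

{"method": "servo_tool", "body": {
  "grip": [1,1,1,1],
  "dp": [
    [0,0,0],
    [0,0,0],
    [0,0,0],
    [0,0,0]
  ],
  "angular": [
    [0,0,0],
    [0,0,0],
    [0,0,0],
    [0,0,0]
  ]
}}

```text
time_s: 7.93
tcp_pos: [0.533, 0.0231, 0.1209]
ee_rot: [0.2, 0.626, 0.719, 0.228]
contact_force: [-4.3, -2.1, 8.2]
gripper_width: 0.0333
```

```bash
python3 - <<'E'
from h import *
st()
im=cams.get_image("wrist");cv2.imwrite("pics/w5.png",cv2.resize(im,None,fx=1.56,fy=1.56,interpolation=cv2.INTER_CUBIC))
E
```

```text
t 7.93 tcpF [-0.0837  0.0471  0.1209] F(frame) [-4.5 -1.5  8.2] w 0.0333
```

View pics/w5.png

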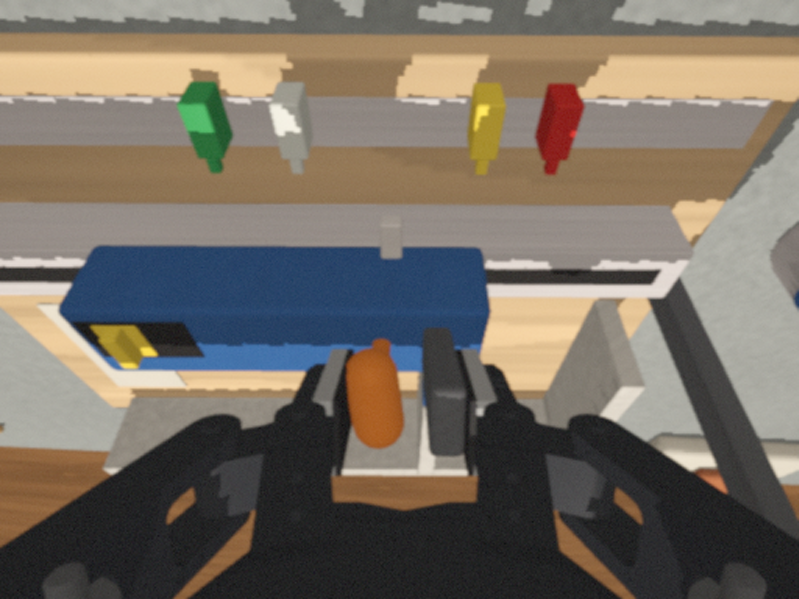

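The lever is squeezed (opening 33.3 mm, pad at (375,400), post (443,395)); yellow flag (485,120), red flag (558,125), pointer (391,235). Slide +y about 70 mm: roughly 10 mm past the flag, so the notch can be found pushing back by the post.

{"method": "servo_tool", "body": {
  "grip": [1,1,1,1,1],
  "dp": [
    [0.002,0,-0.003],
    [0.006,0,-0.003],
    [0.012,0,-0.003],
    [0.018,0,-0.003],
    [0.024,0,-0.003]
  ],
  "angular": [
    [0,0,0],
    [0,0,0],
    [0,0,0],
    [0,0,0],
    [0,0,0]
  ]
}}

```text
time_s: 8.4
tcp_pos: [0.5282, 0.0468, 0.1223]
ee_rot: [0.199, 0.626, 0.719, 0.227]
contact_force: [10.7, -1.2, -8.2]
gripper_width: 0.0328
```

```bash
python3 - <<'E'
from h import *
st()
E
```

```text
t 8.4 tcpF [-0.0853  0.0713  0.1223] F(frame) [10.4 -2.6 -8.2] w 0.0328
```

{"method": "servo_tool", "body": {
  "grip": [1,1,1,1,1],
  "dp": [
    [0.006,0,0.0015],
    [0.012,0,0.0015],
    [0.018,0,0.0015],
    [0.024,0,0.0015],
    [0.03,0,0.0015]
  ],
  "angular": [
    [0,0,0],
    [0,0,0],
    [0,0,0],
    [0,0,0],
    [0,0,0]
  ]
}}

```text
time_s: 8.82
tcp_pos: [0.5244, 0.0768, 0.122]
ee_rot: [0.2, 0.626, 0.719, 0.228]
contact_force: [-7.0, -3.3, 11.8]
gripper_width: 0.0328
```

{"method": "servo_tool", "body": {
  "grip": [1,1,1,1,1],
  "dp": [
    [0.005,0,0],
    [0.009,0,0],
    [0.0125,0,0],
    [0.015,0,0],
    [0.015,0,0]
  ],
  "angular": [
    [0,0,0],
    [0,0,0],
    [0,0,0],
    [0,0,0],
    [0,0,0]
  ]
}}

```text
time_s: 9.23
tcp_pos: [0.5224, 0.0921, 0.122]
ee_rot: [0.2, 0.626, 0.719, 0.228]
contact_force: [-6.4, -0.0, 11.5]
gripper_width: 0.0331
```

```bash
python3 - <<'E'
from h import *
st()
im=cams.get_image("wrist");cv2.imwrite("pics/w6.png",cv2.resize(im[30:240,150:430],None,fx=2.85,fy=2.85,interpolation=cv2.INTER_CUBIC))
E
```

```text
t 9.23 tcpF [-0.0848  0.1169  0.122 ] F(frame) [-6.3  0.8 11.5] w 0.0331
```

View pics/w6.png

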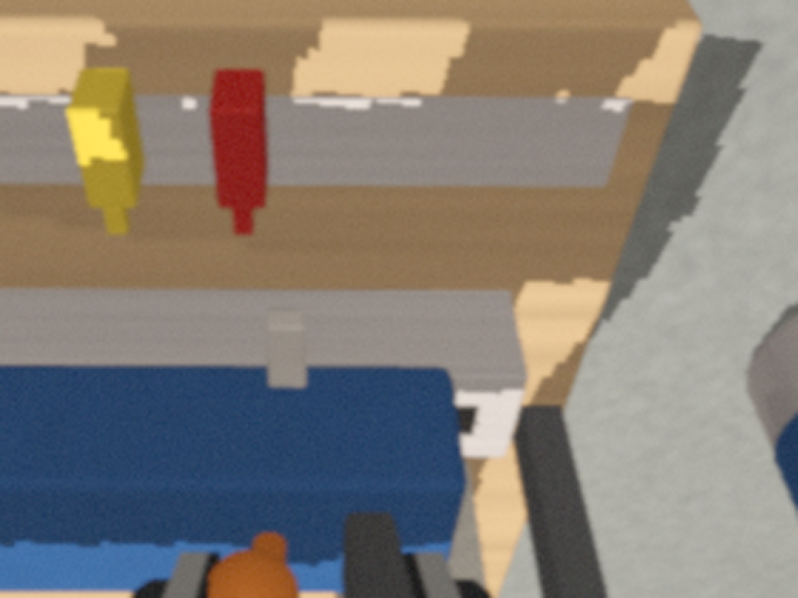

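```bash
python3 - <<'E'
from h import *
ci=cams.camera_info("wrist")
f=lambda u,v:(150+(u+.5)/2.85-.5,30+(v+.5)/2.85-.5)
for n,u,v,z in [("ptr",286,315,.058),("redfront",238,108,.034),("redback",241,208,.034),("nose",242,232,.03),("yelfront",94,108,.034),("yelback",113,206,.034)]: print(n,toF(at_z(ci,f(u,v),z)).round(4))
E
```

```text
ptr [-0.0993  0.112   0.058 ]
redfront [-0.1287  0.1033  0.034 ]
redback [-0.1068  0.1024  0.034 ]
nose [-0.0978  0.1019  0.03  ]
yelfront [-0.1286  0.0766  0.034 ]
yelback [-0.1072  0.0763  0.034 ]
```

Pointer stands 9 mm past the red flag (flag at y 0.1025, pointer 0.112). Release here, then push the post back to −y with the open finger.

{"method": "servo_tool", "body": {
  "grip": [0,0,0,0,0],
  "dp": [
    [0,0,0],
    [0,0,0],
    [0,0,0],
    [0,0,0],
    [0,0,0]
  ],
  "angular": [
    [0,0,0],
    [0,0,0],
    [0,0,0],
    [0,0,0],
    [0,0,0]
  ]
}}

```text
time_s: 9.7
tcp_pos: [0.5218, 0.0921, 0.1197]
ee_rot: [0.198, 0.626, 0.719, 0.227]
contact_force: [0.2, 0.1, -0.5]
gripper_width: 0.0853
```

{"method": "servo_tool", "body": {
  "grip": [0,0,0,0,0],
  "dp": [
    [-0.006,0,0.003],
    [-0.012,0,0.003],
    [-0.017,0,0.003],
    [-0.021,0,0.003],
    [-0.023,0,0.003]
  ],
  "angular": [
    [0,0,0],
    [0,0,0],
    [0,0,0],
    [0,0,0],
    [0,0,0]
  ]
}}

```text
time_s: 10.12
tcp_pos: [0.5268, 0.0692, 0.1171]
ee_rot: [0.197, 0.626, 0.719, 0.227]
contact_force: [3.8, 8.5, -3.7]
gripper_width: 0.0857
```

```bash
python3 - <<'E'
from h import *
st()
im=cams.get_image("wrist");cv2.imwrite("pics/w7.png",cv2.resize(im,None,fx=1.56,fy=1.56,interpolation=cv2.INTER_CUBIC))
E
```

```text
t 10.12 tcpF [-0.0836  0.0937  0.1171] F(frame) [ 4.9  7.9 -3.7] w 0.0857
```

View pics/w7.png

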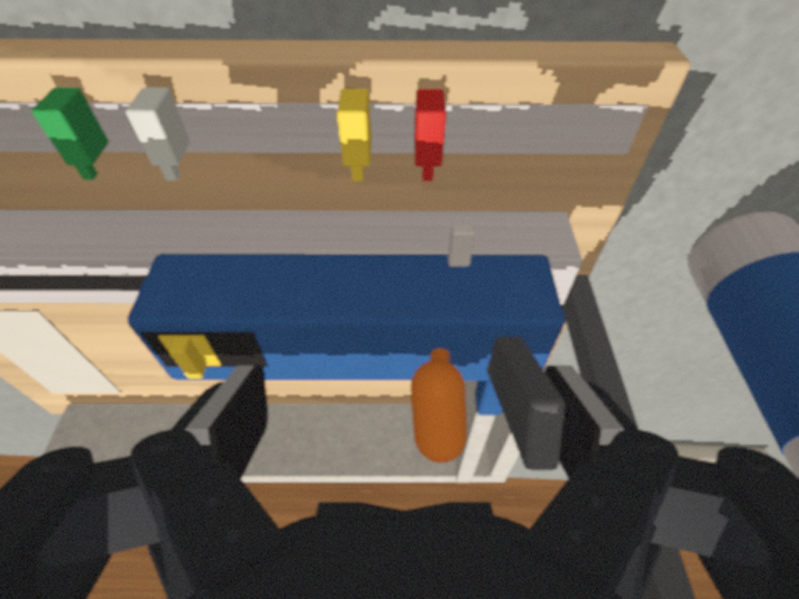

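The finger is on the post (8 N); pad (440,410) stands clear of post (525,400), pointer (460,245) is right of the red flag (430,130). 11 pictures viewed, one left for the end; I'll track by numbers now.

{"method": "servo_tool", "body": {
  "grip": [0,0,0,0,0],
  "dp": [
    [-0.0005,0,0],
    [-0.001,0,0],
    [-0.0015,0,0],
    [-0.002,0,0],
    [-0.0025,0,0]
  ],
  "angular": [
    [0,0,0],
    [0,0,0],
    [0,0,0],
    [0,0,0],
    [0,0,0]
  ]
}}

```text
time_s: 10.58
tcp_pos: [0.527, 0.068, 0.1171]
ee_rot: [0.197, 0.626, 0.72, 0.228]
contact_force: [3.7, 7.8, -3.1]
gripper_width: 0.0856
```

```bash
cat >> h.py <<'E'
def track():
    st();ci=cams.camera_info("wrist");im=cams.get_image("wrist");h=cv2.cvtColor(im,cv2.COLOR_BGR2HSV)
    m=((h[...,0]>5)&(h[...,0]<14)&(h[...,1]>190)).astype(np.uint8)
    n,l,s,c=cv2.connectedComponentsWithStats(m);i=1+np.argmax(s[1:,4])
    print("pad uv",c[i].round(1),"area",s[i,4],"padF y@.116",toF(at_z(ci,c[i],.116)).round(4))
    b=((h[...,0]>100)&(h[...,0]<125)&(h[...,1]>140)&(h[...,2]>50)).astype(np.uint8)
    n,l,s,c=cv2.connectedComponentsWithStats(b);i=1+np.argmax(s[1:,4])
    v0=s[i,1]+4;row=np.where(l[v0+8]==i)[0];print("blue row",v0+8,row.min(),row.max(),"y@.075",[toF(at_z(ci,(u,v0+8),.075))[1].round(4) for u in (row.min(),row.max())])
E
python3 - <<'E'
from h import *
track()
E
```

```text
t 10.58 tcpF [-0.0835  0.0923  0.1171] F(frame) [ 4.7  7.2 -3.1] w 0.0856
pad uv [280.9 261.9] area 1722 padF y@.116 [-0.0786  0.1029  0.116 ]
blue row 176 96 352 y@.075 [np.float64(0.0078), np.float64(0.141)]
```

Lever is resting on the rail (pad shifted ~9 mm) and the carriage is sliding at ~7 N. Keep pushing.

{"method": "servo_tool", "body": {
  "grip": [0,0,0,0,0],
  "dp": [
    [-0.0008,0,0],
    [-0.0016,0,0],
    [-0.0024,0,0],
    [-0.0032,0,0],
    [-0.004,0,0]
  ],
  "angular": [
    [0,0,0],
    [0,0,0],
    [0,0,0],
    [0,0,0],
    [0,0,0]
  ]
}}

```text
time_s: 11.05
tcp_pos: [0.5277, 0.063, 0.1173]
ee_rot: [0.198, 0.626, 0.719, 0.227]
contact_force: [0.2, 1.2, -0.4]
gripper_width: 0.0857
```

```bash
python3 - <<'E'
from h import *
track()
E
```

```text
t 11.05 tcpF [-0.0836  0.0874  0.1173] F(frame) [ 0.4  1.2 -0.4] w 0.0857
pad uv [260.8 259.7] area 1691 padF y@.116 [-0.0806  0.0884  0.116 ]
blue row 175 96 351 y@.075 [np.float64(0.0028), np.float64(0.1352)]
```

Lever sprang home (pad offset 10.6 → 1.0 mm). Small push to confirm that it is latched.

{"method": "servo_tool", "body": {
  "grip": [0,0,0,0],
  "dp": [
    [-0.001,0,0],
    [-0.002,0,0],
    [-0.003,0,0],
    [-0.003,0,0]
  ],
  "angular": [
    [0,0,0],
    [0,0,0],
    [0,0,0],
    [0,0,0]
  ]
}}

```text
time_s: 11.43
tcp_pos: [0.5279, 0.0623, 0.1172]
ee_rot: [0.196, 0.625, 0.72, 0.229]
contact_force: [2.9, 16.0, -1.3]
gripper_width: 0.0851
```

```bash
python3 - <<'E'
from h import *
track()
E
```

```text
t 11.43 tcpF [-0.0834  0.0866  0.1172] F(frame) [ 5.  15.4 -1.3] w 0.0851
pad uv [261.1 259.8] area 1691 padF y@.116 [-0.0807  0.0878  0.116 ]
blue row 175 96 351 y@.075 [np.float64(0.0026), np.float64(0.1346)]
```

Firmly latched (16 N, no motion). Back away.

{"method": "servo_tool", "body": {
  "grip": [0,0,0,0,0],
  "dp": [
    [0.006,0,0],
    [0.015,0,0],
    [0.017,0,0],
    [0.017,0,-0.015],
    [0.017,0,-0.04]
  ],
  "angular": [
    [0,0,0],
    [0,0,0],
    [0,0,0],
    [0,0,0],
    [0,0,0]
  ]
}}

```text
time_s: 11.9
tcp_pos: [0.5024, 0.0742, 0.1485]
ee_rot: [0.197, 0.626, 0.72, 0.226]
contact_force: [-0.2, -1.0, -1.7]
gripper_width: 0.0855
```

{"method": "servo_tool", "body": {
  "grip": [0,0,0,0,0],
  "dp": [
    [0,0,-0.03],
    [0,0,-0.055],
    [0,0,-0.075],
    [0,0,-0.085],
    [0,0,-0.085]
  ],
  "angular": [
    [0,0,0],
    [0,0,0],
    [0,0,0],
    [0,0,0],
    [0,0,0]
  ]
}}

```text
time_s: 12.32
tcp_pos: [0.4544, 0.067, 0.222]
ee_rot: [0.2, 0.626, 0.719, 0.228]
contact_force: [-0.2, 0.6, 0.3]
gripper_width: 0.0854
```

```bash
python3 - <<'E'
from h import *
track()
im=cams.get_image("wrist");np.save("pics/w8.npy",im);cv2.imwrite("pics/w8.png",cv2.resize(im[20:260,80:400],None,fx=2.5,fy=2.5,interpolation=cv2.INTER_CUBIC))
E
```

```text
t 12.32 tcpF [-0.1555  0.1013  0.222 ] F(frame) [-0.2  0.6  0.3] w 0.0854
pad uv [243.6 183.9] area 456 padF y@.116 [-0.0807  0.0878  0.116 ]
blue row 149 147 301 y@.075 [np.float64(-0.006), np.float64(0.1413)]
```

View pics/w8.png

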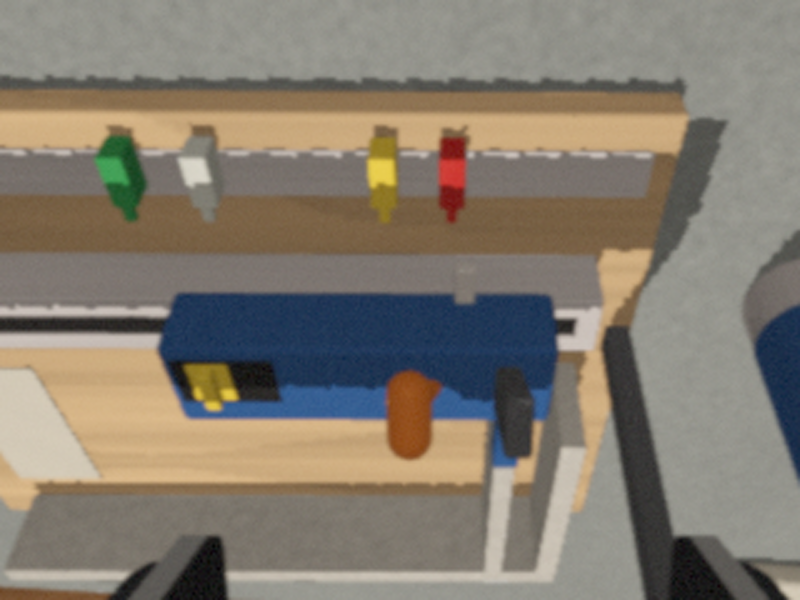

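```bash
python3 - <<'E'
from h import *
ci=cams.camera_info("wrist")
f=lambda u,v:(80+(u+.5)/2.5-.5,20+(v+.5)/2.5-.5)
for n,u,v,z in [("ptr",465,268,.058),("nose",452,218,.03),("red",453,172,.034),("yel",383,172,.034),("ridge",212,387,.091),("postouter",528,412,.116)]: print(n,toF(at_z(ci,f(u,v),z)).round(4))
t=cams.get_image("top");a=cv2.imread("pics/top0.png")
for n,(x,y) in dict(can=(147,217),tub=(379,184),foot=(390,237)).items():
    s=np.s_[y-25:y+25,x-25:x+25];print(n,np.abs(t[s].astype(int)-a[s]).mean().round(2))
track()
E
```

```text
ptr [-0.0984  0.1077  0.058 ]
nose [-0.1007  0.1028  0.03  ]
red [-0.124  0.103  0.034]
yel [-0.124   0.0769  0.034 ]
ridge [-0.0674  0.0108  0.091 ]
postouter [-0.0831  0.129   0.116 ]
can 5.15
tub 5.05
foot 5.34
t 12.47 tcpF [-0.1554  0.1014  0.219 ] F(frame) [-1.7  0.6 -0.7] w 0.0851
pad uv [243.4 187.3] area 468 padF y@.116 [-0.0803  0.0879  0.116 ]
blue row 152 145 301 y@.075 [np.float64(-0.007), np.float64(0.1414)]
```

```bash
python3 - <<'E'
from h import *
s=bot.sense();ci=cams.camera_info("wrist");im=cams.get_image("wrist")
h=cv2.cvtColor(im,cv2.COLOR_BGR2HSV);m=((h[...,0]>20)&(h[...,0]<35)&(h[...,1]>150)&(h[...,2]>70));m[:150]=0
for v in range(m.shape[0]):
    r=np.where(m[v])[0]
    if len(r)>3:print(v,r.min(),r.max())
for mid in(.1035,.1047):
  for o in(.097,.094,.085):
    print(mid,o,[proj(ci,toW([x,mid-o+d,.091])).round(1).tolist() for x,d in[(-.074,0),(-.054,0),(-.074,-.003),(-.074,.003)]])
E
```

```text
168 153 169
169 152 170
170 153 170
171 153 170
172 154 171
173 154 171
174 154 171
175 155 172
176 155 172
177 156 173
178 156 173
179 156 174
180 156 174
181 157 174
182 161 168
183 162 166
184 162 166
185 163 166
0.1035 0.097 [[157.8, 171.2], [163.1, 184.7], [154.6, 171.2], [161.0, 171.2]]
0.1035 0.094 [[161.0, 171.2], [166.1, 184.7], [157.8, 171.2], [164.2, 171.2]]
0.1035 0.085 [[170.6, 171.2], [175.2, 184.8], [167.4, 171.2], [173.8, 171.2]]
0.1047 0.097 [[159.1, 171.2], [164.3, 184.7], [155.9, 171.2], [162.3, 171.2]]
0.1047 0.094 [[162.3, 171.2], [167.3, 184.7], [159.1, 171.2], [165.5, 171.2]]
0.1047 0.085 [[171.8, 171.2], [176.4, 184.8], [168.7, 171.2], [175.0, 171.2]]
```

The ridge's far end measures at u 164.3, exactly what a free catch (97 mm offset) predicts. Bystander patches differ only by a uniform noise level. Handing in.

```bash
python3 -c "
from station import bot;print(bot.hand_in())"
```

```text
the job is handed in; nothing more can be done
None
```

The carriage is latched in the notch nearest the red flag, with the lever home and the catch left free. I handed the job in at about 12.5 s on the robot's clock; `hand_in` gives no verdict.

**What I did:**
1. Pushed the yellow catch over to its stop, where it held at 8.6 N.
2. Squeezed the lever to an opening of 33 mm.
3. Slid the carriage about 9 mm past the red flag and let go, so the latch rested on the rail.
4. Pushed the carriage back by the post until the latch dropped in, then backed the gripper away.

**Last checks:**
- **Lever:** the distance from the pad to the post's outer face is about 41 mm, against 42 mm nominal at home. It was about 32 mm while the latch was on the rail.
- **Latch:** a 16 N push on the post moved the carriage by less than 1 mm.
- **Pointer:** it stands about 5 mm to +y of the red flag, inside the 7 mm allowed.
- **Catch:** my first estimate put the ridge 94 mm from the handle's middle instead of 97 mm. A projection check then matched the full 12 mm of travel to the pixel.
- **Bystanders:** the top-camera patches around the can, tub and plaster foot differ from the start by the same small amount (about 5 grey levels). I took that as image noise and did not compare it with an empty area. I saw no contact with any of them.

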